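# Lock the bushing collar, then thread the guide rod through both bushings and hold it

## Robot

A 6-joint arm with a two-finger parallel gripper is mounted at the origin on a cart in front of the work surface, level with it; the furniture and walls round the work are solid. World frame = base frame: x ahead of the robot, y to its left, z up, the work surface at z = 0. Lengths are in m, angles in rad, forces in N, time in s.
With the tool pointing down it reaches from about 0.3 to 0.875 m from the base axis. Payload 6.4 kg.
Tool frame: the origin (TCP) lies on the mounting face of the last link; the fingertips stand 173 mm ahead of it and the grasp point (between the pads) lies 155 mm ahead of it (ctrl.grip_point_offset is the distance from the TCP to the grasp point, in m); z points along the fingers, y is the line along which they close (so a half turn about z gives the same grasp; the last joint's range is limited). The gripper opens to 85 mm and grips with 20 to 120 N. Pads are 22 mm wide; open, the fingers measure 114 mm over their backs; the gripper's body (76 mm by 85 mm) begins 54 mm behind the grasp point. The pads swing forward as they close: fully open they stand 13 mm farther back than shut.
Start: joints at [0.921, 0.181, 1.607, -0, 1.354, -0.206], TCP at [0.247, 0.519, 0.405] pointing down, gripper open.
Joint ranges: [-2.99, 2.99], [-0.89, 2.07], [0.3, 2.58], [-1.14, 4.28], [0, 2.63], [-3.12, 3.12]. Speed limits (rad/s): [2.57, 2.57, 3.01, 3.14, 3.14, 3.14].

## Interface

Orientations are given as a unit quaternion [w, x, y, z].
In Python, from bench import status, imaging, ctrl, models gives the robot as it stands.
- The arm moves only by the tool send_rows, never from a script. Its argument "commands" is a list that holds one entry, the list of rows, each a list of 6 numbers: the shift along the tool's x, y, z normalised to -1 to 1, where 1 is 3 cm, then the turn, a rotation vector about the tool's x, y, z normalised to -1 to 1, where 1 is 0.1 rad. A call has 1 to 8 rows; each row shifts and turns the commanded pose from where the row before left it, along the tool's axes as they then stand; what a row does not reach is not made up. A row lasts 1/12 s, in which the tool goes at most 41.7 mm and 7.16 degrees, less where a joint would pass 70% of its speed; a pose out of reach is approached as far as the arm can. A call with a number of a shift or a turn outside -1 to 1 is refused whole. A call with a gripper value outside its range is refused whole. "jaw" is the opening, from 0 (shut) to 1 (fully open), set as the call begins (left out, the last holds). The fingers move at their own pace and stop on an object; the grip force is fixed at half the most. Time passes only in rows, so rows that do not move let the fingers close. It gives the time, the measured TCP pose, the force, the opening and the grip force at its end, in the units of the state.
- status.get_obs(): the state, without advancing time (a new reading comes with each control period).
- imaging.camera(name): name is "scene" or "top"; returns a dict with "image" (480x640x3 uint8, blue, green, red), "depth" (480x640 float32, m along the optical axis (not along the pixel's ray), 0 where there is no reading), "mtx" (3x3 intrinsics, pixels), "k1" (the pictures are not rectified: a ray, as slopes to the right and down, at radius r is drawn at 1 + k1 r^2 times it, then the intrinsics apply), "pose" (4x4, takes a point from camera to world coordinates). Camera axes: x right, y down, z forward; pixel columns grow to the right and rows downward; lengths in m; the calibration is good to about 2 mm. A picture is of the moment at which its call begins.
- ctrl.hand_in(): hands the job in; it is judged then, once.
Trained networks look in a picture, given as the dict that the camera call returned (one of the last four; its "shot" number tells which), for a name from the list of things; names that differ only in an ending like _2 or _b are one class to them, and where a whole thing is asked for, a point or a joint stands for the part that bears it (a point fixed in the world has none). Each returns a list of dicts, best first, with "confidence" (0 to 1); they miss things now and then, are a little off and sometimes report something else, mostly with a low value. They report only what shows in the picture. A call takes as long as a camera call.
- models.recognise(picture, name): "centre" ([column, row] in pixels, amid what is visible of it).
- models.regions_of(picture, name): "region" (480x640 bool, what is visible of it) and "centre" ([column, row] in pixels, amid what is visible of it).
The state is a dict: "time_s": time; "q": joint angles; "dq": joint speeds; "joint_efforts": joint torques, N m; "eef_pos": TCP position; "eef_rot": TCP orientation; "wrist_force": force on the tool from outside, world axes, zero at the start; "torque": the same for the moment, N m; "opening": opening from 0.0 (shut) to 1.0 (fully open); "grasp_force": force on a finger pad.
Only numpy, scipy, OpenCV 4.12 (cv2) and the standard library are available. Lean on these libraries where they do the work, as an engineer would, in place of code of your own. Each camera call takes 0.05 s, during which the arm holds its last target. There are 200 camera calls.

## Task

First turn the lock collar on top of the grey guide bracket by its yellow peg until its lever points at the red mark (locked). Then take the guide rod by its blue head out of the wooden block and thread it from above through the upper and then the lower bushing of the bracket. Finish while still holding the rod by its head, at rest, with its foot sticking out below the lower bushing and a gap of about 15 mm left between the blue head and the collar; leave the collar on its red mark and do not disturb the bottle, tape or cutters.

Things in the scene. Friction and masses are not known exactly. Their poses are not given: they have to be found in the camera images.
- bracket: Fixed grey guide bracket. Origin on the bench below the vertical axis of its two brass bushings; +x points to its column (88-118 mm behind the axis). Bushings, bore 15 mm: lower z 40-55 mm, upper z 89-104.5 mm in a round plate of 62 mm radius. Base 8 mm thick. On top lies the lock collar, 52 mm outside, bore 20 mm, top at z 114 mm; only its peg stands higher.
- collar (a joint): Collar angle about the bushing axis (rad), growing clockwise seen from above. In the bracket's frame its lever and peg lie at direction (3.9 - value) rad, counter-clockwise from +x. 0 = at the white mark (open), 1.2 = at the red mark (locked); runs on to a stop at 1.6. Friction about 3 N at the peg; stays where left.
- collar_peg (a point): Centre of the top of the collar's upright yellow peg: 10 mm diameter, 32 mm tall (from z = 114 to 146 mm), 44 mm from the bushing axis.
- lock_mark (a point): Top of the red locked mark on the rim of the upper plate, 56 mm from the bushing axis, z = 110 mm. A white mark shows the open position.
- upper_mouth (a point): Point on the bushing axis at the collar's top, z = 114 mm: the rod goes in here, straight down.
- rod: Loose guide rod, 165 mm long, about 0.12 kg, at first upright in the wooden block, foot at z 5 mm. Origin at the centre of its foot, z along the rod to the head. Steel shaft 12 mm diameter from 0 to 105 mm, first 10 mm tapering to 5 mm at the foot; blue head 24 mm diameter from 105 to 165 mm.
- park_block: Wooden block 50 x 50 x 110 mm, fixed to the bench, with an upright 16 mm hole; the underside of the rod's head sits on its top at z = 110 mm. Origin on the bench below the hole.
- flux_bottle: Bystander: small bottle with red nozzle, 34 x 33 x 108 mm, standing; origin under its centre.
- tape: Bystander: black roll of tape, 62 x 60 x 19 mm, lying flat; origin under its centre.
- side_cutters: Bystander: red-handled cutters, 42 x 129 x 11 mm, lying; origin under their centre.

How it is judged:
By the outcome, as a careful person would: the job done as asked, in the order asked, and still so for the second after the job is handed in, while the arm keeps its last pose, push and grip.
It also fails if it takes over 64 s, if anything falls off the work surface, if the arm or the gripper's body presses on something with over 40 N, if the wrist force passes 120 N, or if a joint passes its speed limit or range.

## Working session

There is one attempt and no reset: what is moved stays moved. The work goes in short steps, Python scripts to look and compute and a tool call to move; the robot and the scene stay as the last step left them, time stands still between calls to the robot, and variables do not carry over. Pictures are saved under pics/ and viewed, at most 10 in all, crops included, and the job is handed in when it is done.

Besides the shell and the picture viewer there is one more tool, called after "Emit:" by a JSON object that holds its "method" and its "body". send_rows: Moves the arm, as the interface text tells. Its arguments: {"type":"object","properties":{"commands":{"type":"array"},"jaw":{"type":"number"}},"required":["commands"]}

```bash
mkdir -p pics
cat > h.py <<'E'
import numpy as np, cv2
from bench import status, imaging, ctrl, models
from scipy.spatial.transform import Rotation as R
def world(c,px,depth=None,z=None):
    px=np.array(px,float).reshape(-1,2); K=c["mtx"]
    d=np.stack([(px[:,0]-K[0,2])/K[0,0],(px[:,1]-K[1,2])/K[1,1]],1); u=d.copy()
    for _ in range(10): u=d/(1+c["k1"]*(u**2).sum(1,keepdims=True))
    r=np.c_[u,np.ones(len(u))]@c["pose"][:3,:3].T; o=c["pose"][:3,3]
    s=np.asarray(depth) if z is None else (z-o[2])/r[:,2]
    return o+r*np.reshape(s,(-1,1))
def proj(c,P):
    P=np.array(P,float).reshape(-1,3); q=(P-c["pose"][:3,3])@c["pose"][:3,:3]; u=q[:,:2]/q[:,2:]
    u=u*(1+c["k1"]*(u**2).sum(1,keepdims=True)); K=c["mtx"]
    return np.c_[u[:,0]*K[0,0]+K[0,2],u[:,1]*K[1,1]+K[1,2]]
def cloud(c,m):
    v,u=np.nonzero(m&(c["depth"]>0)); return world(c,np.c_[u,v],c["depth"][v,u])
E
python3 - <<'E'
from h import *
np.set_printoptions(precision=4,suppress=True)
s=status.get_obs(); print(s["eef_pos"],s["eef_rot"],s["time_s"],ctrl.grip_point_offset)
for n in("scene","top"):
    c=imaging.camera(n); cv2.imwrite(f"pics/{n}0.png",c["image"]); print(n,c["pose"],c["k1"])
    for o in("bracket","collar","collar_peg","lock_mark","upper_mouth","rod","park_block","flux_bottle","tape","side_cutters"):
        r=models.regions_of(c,o)
        for x in r[:2]:
            p=cloud(c,x["region"])
            print(o,round(x["confidence"],2),x["centre"],x["region"].sum(), np.median(p,0) if len(p) else 0, np.percentile(p,98,axis=0) if len(p) else 0,np.percentile(p,2,axis=0) if len(p) else 0)
E
```

```text
[0.2467 0.5191 0.4038] [-0.0004  0.22    0.9755 -0.0008] 0.0 0.1547
scene [[-0.8355 -0.4117  0.364   0.2806]
 [-0.5493  0.6449 -0.5313  0.4402]
 [-0.016  -0.6439 -0.765   0.7791]
 [ 0.      0.      0.      1.    ]] -0.034766716842221226
bracket 0.79 [375.1, 209.3] 4757 [ 0.5507 -0.1797  0.102 ] [ 0.6431 -0.1433  0.1172] [ 0.4748 -0.2516  0.0055]
collar 0.56 [395.0, 196.6] 458 [ 0.5245 -0.2083  0.1156] [ 0.5556 -0.1781  0.1457] [ 0.4932 -0.2301  0.1065]
collar_peg 0.71 [391.2, 198.0] 447 [ 0.5239 -0.2089  0.1156] [ 0.5538 -0.1782  0.1451] [ 0.4933 -0.2297  0.1062]
lock_mark 0.91 [374.5, 209.4] 4804 [ 0.5508 -0.1801  0.1013] [ 0.6427 -0.1431  0.1172] [ 0.4749 -0.255   0.0048]
upper_mouth 0.66 [249.7, 245.7] 423 [0.7466 0.0177 0.0467] [0.8092 0.0289 0.0909] [ 0.7372 -0.0272  0.0013]
upper_mouth 0.59 [376.1, 218.4] 4757 [ 0.5512 -0.1798  0.1014] [ 0.643  -0.1431  0.1171] [ 0.4745 -0.2511  0.0054]
rod 0.58 [277.4, 357.2] 433 [0.4993 0.2371 0.1603] [0.5173 0.2448 0.1727] [0.4919 0.2221 0.1097]
park_block 0.93 [283.7, 384.3] 1740 [0.4883 0.2482 0.0781] [0.5378 0.2698 0.1129] [0.4718 0.2113 
[... 1193 characters left out ...]
 -0.1917  0.104 ] [ 0.6423 -0.147   0.1162] [ 0.4765 -0.2563  0.0065]
rod 0.81 [172.2, 297.0] 244 [0.5055 0.228  0.1674] [0.5174 0.2429 0.173 ] [0.4937 0.2211 0.1171]
park_block 0.75 [185.5, 301.3] 1075 [0.5024 0.215  0.0985] [0.5414 0.257  0.1136] [0.4684 0.1947 0.0027]
park_block 0.67 [419.3, 279.5] 691 [ 0.5281 -0.2069  0.1137] [ 0.5576 -0.1789  0.1446] [ 0.4945 -0.2312  0.1039]
flux_bottle 0.8 [295.5, 170.2] 278 [0.7469 0.0088 0.0534] [0.7621 0.0249 0.0932] [ 0.7383 -0.0052  0.0078]
tape 0.7 [294.2, 326.9] 549 [0.4232 0.0154 0.0176] [0.4512 0.0422 0.022 ] [ 0.3946 -0.013  -0.0009]
side_cutters 0.59 [300.1, 277.1] 500 [0.5479 0.0048 0.0103] [0.58   0.0535 0.0149] [ 0.5363 -0.0628  0.0003]
```

Run:
```python
import cv2,numpy as np
t=cv2.imread("pics/top0.png");s=cv2.imread("pics/scene0.png")
f=lambda i,x,y:cv2.resize(i[y:y+120,x:x+100],(400,480),interpolation=cv2.INTER_CUBIC)
cv2.imwrite("pics/crop1.png",np.hstack([f(t,360,210),f(s,330,140)]))
```

```text
(no output)
```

View pics/scene0.png

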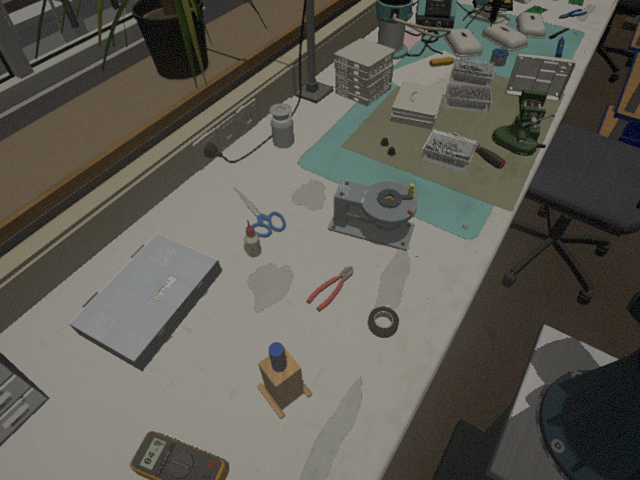

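View pics/crop1.png

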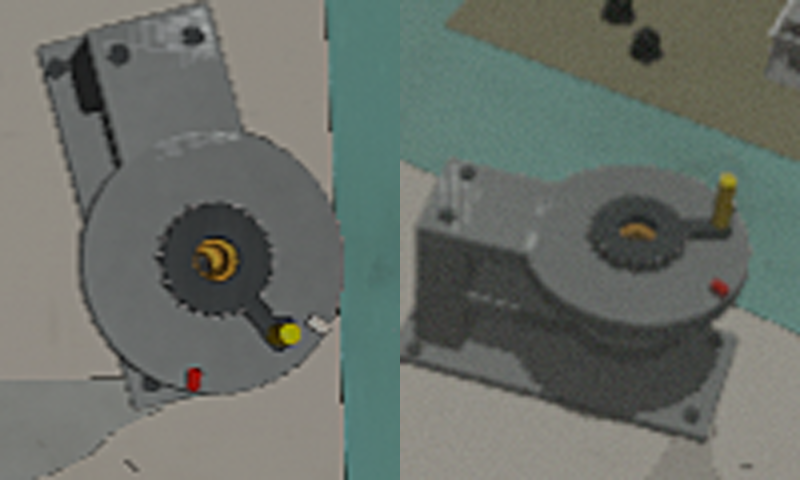

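The top crop shows the collar centre at about (414,274), the yellow peg near the white mark at (432,293) and the red mark at (408,305). The scene view shows the rod upright in its block at (277,357).

```bash
cat >> h.py <<'E'
from scipy.optimize import least_squares
def circ(P,r,tol=.004):
    f=lambda p:np.hypot(*(P[:,:2]-p).T)-r
    return least_squares(f,np.median(P[:,:2],0),loss="soft_l1",f_scale=.001).x
def rot(): 
    q=status.get_obs()["eef_rot"]; return R.from_quat([q[1],q[2],q[3],q[0]])
def go(target,yaw=None):
    """grip point target; prints tool-frame shift in units and remaining turn"""
    s=status.get_obs(); r=rot(); g=np.array(s["eef_pos"])+r.apply([0,0,ctrl.grip_point_offset])
    ty=r.apply([0,1,0]); y=np.arctan2(ty[1],ty[0])
    print("t",round(s["time_s"],2),"grip",g.round(4),"yaw_y",round(y,3),"op",round(s["opening"],3),"gf",round(s["grasp_force"],1),"F",np.round(s["wrist_force"],1),"shift units",(r.inv().apply(np.array(target)-g)/.03).round(2))
    if yaw is not None:
        d=(yaw-y+np.pi/2)%np.pi-np.pi/2; f=R.from_euler("z",yaw)
        T=np.c_[[np.sin(y+d),-np.cos(y+d),0],[np.cos(y+d),np.sin(y+d),0],[0,0,-1]]
        print(" turn units",(r.inv()*R.from_matrix(T)).as_rotvec().round(4)/.1,"shift after turn",(T.T@(np.array(target)-g)/.03).round(2))
E
python3 - <<'E'
from h import *
np.set_printoptions(precision=4,suppress=True)
for n in("top","scene"):
    c=imaging.camera(n); im=c["image"]; hsv=cv2.cvtColor(im,cv2.COLOR_BGR2HSV); H,S,V=cv2.split(hsv)
    reg=models.regions_of(c,"bracket")[0]["region"].astype(np.uint8)
    reg=cv2.dilate(cv2.morphologyEx(reg,cv2.MORPH_CLOSE,np.ones((7,7))),np.ones((9,9)))>0
    def cent(m,z):
        v,u=np.nonzero(m&reg); return (len(u),world(c,[[u.mean()+0,v.mean()]],z=z)[0]) if len(u) else None
    print(n,"red",cent(((H<8)|(H>172))&(S>150)&(V>60),.110))
    ym=(H>24)&(H<36)&(S>150)&(V>(150 if n=="top" else 120))
    print("peg",cent(ym,.146))
    v,u=np.nonzero(c["depth"]>0); W=world(c,np.c_[u,v],c["depth"][v,u]); Z=np.zeros((480,640));Z[v,u]=W[:,2]
    m=((Z>.09)&(Z<.155)&reg).astype(np.uint8)
    cs,_=cv2.findContours(m,cv2.RETR_EXTERNAL,cv2.CHAIN_APPROX_NONE); b=max(cs,key=cv2.contourArea)[:,0]
    P=world(c,b,z=.1045)[:,:2]; best=(0,)
    rng=np.random.default_rng(0)
    for _ in range(3000):
        ctr=np.array([.53,-.2])+rng.uniform(-.04,.04,2); k=abs(np.hypot(*(P-ctr).T)-.0615)<.003
        if k.sum()>best[0]: best=(k.sum(),ctr,k)
    print("axis plate",best[0],len(P),least_squares(lambda p:np.hypot(*(P[best[2]]-p[:2]).T)-p[2],[*best[1],.062]).x)
    if n=="top":
        dm=((V<62)&reg); dm&=np.hypot(*(np.indices((480,640))-np.array([274.5,414])[:,None,None]))<17
        v,u=np.nonzero(dm); h=cv2.convexHull(np.c_[u,v].astype(np.int32))
        Q=world(c,np.c_[u,v],z=.114)[:,:2]; print("collar rough",(Q.max(0)+Q.min(0))/2,Q.max(0)-Q.min(0))
    br=(H>8)&(H<24)&(S>120)&reg; print("brass",cent(br,.1045))
    wm=(H>105)&(H<130)&(S>120)&(V>40)
    r=models.regions_of(c,"rod")[0]["region"]; p=cloud(c,r&wm); t=p[p[:,2]>.166]; print("rod top",len(t),t.mean(0),(t.max(0)+t.min(0))/2)
    rg=models.regions_of(c,"rod")[0]["region"]
    top=cloud(c,rg); top=top[abs(top[:,2]-.17)<.004]; print(np.median(top,0), circ(top,.0))
E
```

```text
top red (16, array([ 0.4797, -0.1914,  0.11  ]))
peg (19, array([ 0.4983, -0.2296,  0.146 ]))
axis plate 159 250 [ 0.5336 -0.2032  0.0609]
collar rough [ 0.5325 -0.2025] [0.0519 0.0518]
brass (82, array([ 0.5312, -0.2081,  0.1045]))
rod top 130 [0.5059 0.2321 0.1697] [0.5056 0.2326 0.1699]
[0.5055 0.2321 0.1696] [0.5057 0.2322]
scene red (8, array([ 0.4776, -0.1912,  0.11  ]))
peg (8, array([ 0.4969, -0.2295,  0.146 ]))
axis plate 76 207 [ 0.5302 -0.1957  0.0619]
brass (28, array([ 0.5288, -0.2204,  0.1045]))
rod top 144 [0.5041 0.2337 0.1714] [0.5038 0.2333 0.1711]
[0.5031 0.234  0.1711] [0.503 0.234]
```

Emit:
{"method": "send_rows", "body": {"commands": [[[0,0,0,0,0,-1],[0,0,0,0,0,-1],[0,0,0,0,0,-1],[0,0,0,0,0,-1],[0,0,0,0,0,-1],[0,0,0,0,0,-1],[0,0,0,0,0,-1],[0,0,0,0,0,-1]]]}}

```text
time_s: 2.17
eef_pos: [0.2469, 0.5193, 0.4047]
eef_rot: [-0.0, -0.18, 0.984, 0.0]
wrist_force: [0.9, 0.3, 0.2]
opening: 1.001
grasp_force: 0.0
```

Emit:
{"method": "send_rows", "body": {"commands": [[[0,0,0,0,0,-1],[0,0,0,0,0,-1],[0,0,0,0,0,-1]]]}}

```text
time_s: 2.42
eef_pos: [0.2469, 0.5193, 0.4047]
eef_rot: [0.0, -0.325, 0.946, -0.0]
wrist_force: [-0.4, -0.5, 0.5]
opening: 0.998
grasp_force: 0.0
```

```bash
python3 -c "
from h import *
go([.4982,-.2296,.23],2.226);print(status.get_obs()['q'])"
```

```text
t 2.42 grip [0.2469 0.5193 0.25  ] yaw_y 2.232 op 0.998 gf 0.0 F [-0.4 -0.5  0.5] shift units [  8.72 -24.85   0.67]Traceback (most recent call last):
  File "<string>", line 3, in <module>
    go([.4982,-.2296,.23],2.226);print(status.get_obs()['q'])
    ~~^^^^^^^^^^^^^^^^^^^^^^^^^^
  File "h.py", line 31, in go
    print(" turn units",(r.inv()*R.from_matrix(T)).as_rotvec().round(4)/.1,"shift after turn",(T.T@(np.array(target)-g)/.03).round(2))
                                 ~~~~~~~~~~~~~^^^
  File "scipy/spatial/transform/_rotation.pyx", line 1143, in scipy.spatial.transform._rotation.Rotation.from_matrix
ValueError: Non-positive determinant (left-handed or null coordinate frame) in rotation matrix 0: [[ 0.79292384 -0.60932075  0.        ]
 [ 0.60932075  0.79292384  0.        ]
 [ 0.          0.         -1.        ]].
```

Emit:
{"method": "send_rows", "body": {"commands": [[[0.32,-0.92,0,0,0,0],[0.32,-0.92,0,0,0,0],[0.32,-0.92,0,0,0,0],[0.32,-0.92,0,0,0,0],[0.32,-0.92,0,0,0,0],[0.32,-0.92,0,0,0,0],[0.32,-0.92,0,0,0,0],[0.32,-0.92,0,0,0,0]]]}}

```text
time_s: 3.08
eef_pos: [0.3209, 0.2962, 0.4049]
eef_rot: [0.0, -0.322, 0.947, 0.0]
wrist_force: [0.1, 0.1, 0.9]
opening: 1.001
grasp_force: 0.0
```

Emit:
{"method": "send_rows", "body": {"commands": [[[0.32,-0.92,0,0,0,0],[0.32,-0.92,0,0,0,0],[0.32,-0.92,0,0,0,0],[0.32,-0.92,0,0,0,0],[0.32,-0.92,0,0,0,0],[0.32,-0.92,0,0,0,0],[0.32,-0.92,0,0,0,0],[0.32,-0.92,0,0,0,0]]]}}

```text
time_s: 3.75
eef_pos: [0.3947, 0.0743, 0.405]
eef_rot: [0.0, -0.322, 0.947, -0.0]
wrist_force: [0.0, 0.3, -0.1]
opening: 1.0
grasp_force: 0.0
```

Emit:
{"method": "send_rows", "body": {"commands": [[[0.32,-0.92,0,0,0,0],[0.32,-0.92,0,0,0,0],[0.32,-0.92,0,0,0,0],[0.32,-0.92,0,0,0,0],[0.32,-0.92,0,0,0,0],[0.32,-0.92,0,0,0,0],[0.32,-0.92,0,0,0,0],[0.32,-0.92,0,0,0,0]]]}}

```text
time_s: 4.42
eef_pos: [0.4687, -0.1476, 0.4048]
eef_rot: [0.0, -0.322, 0.947, -0.0]
wrist_force: [0.5, -0.6, 0.1]
opening: 1.001
grasp_force: 0.0
```

Emit:
{"method": "send_rows", "body": {"commands": [[[0.32,-0.92,0,0,0,0],[0.32,-0.92,0,0,0,0],[0.32,-0.92,0,0,0,0]]]}}

```text
time_s: 4.67
eef_pos: [0.4964, -0.2308, 0.4047]
eef_rot: [0.0, -0.322, 0.947, -0.0]
wrist_force: [0.1, 0.4, 0.1]
opening: 0.997
grasp_force: 0.0
```

```bash
sed -i 's/\[np.sin(y+d),-np.cos(y+d),0\]/[-np.sin(y+d),np.cos(y+d),0]/' h.py; python3 -c "
from h import *
go([.4982,-.2296,.138],2.226);print(status.get_obs()['q'])
c=imaging.camera('scene');im=c['image'];cv2.imwrite('pics/a.png',cv2.resize(im[60:260,280:540],None,fx=3,fy=3))"
```

```text
t 4.67 grip [ 0.4964 -0.2308  0.25  ] yaw_y 2.227 op 0.997 gf 0.0 F [0.1 0.4 0.1] shift units [-0.07 -0.    3.73]
 turn units [-0.001  0.001  0.007] shift after turn [-0.07 -0.01  3.73]
[-6.52051060e-01  1.19390570e-01  1.67673253e+00  5.91373568e-05
  1.34535569e+00 -2.87880276e+00]
```

View pics/a.png

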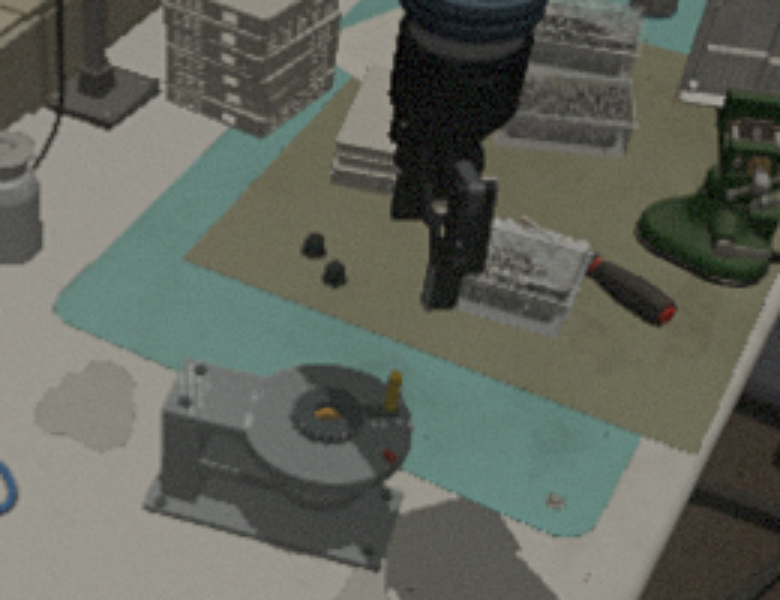

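The gripper is above the bracket and in line with the peg (peg at about crop (395,390)), so I'm descending around it.

Emit:
{"method": "send_rows", "body": {"commands": [[[-0.07,0,0.9,0,0,0],[0,0,0.9,0,0,0],[0,0,0.9,0,0,0],[0,0,0.6,0,0,0],[0,0,0.43,0,0,0],[0,0,0,0,0,0]]]}}

```text
time_s: 5.22
eef_pos: [0.4967, -0.2271, 0.2895]
eef_rot: [-0.002, -0.322, 0.947, 0.002]
wrist_force: [-0.3, 0.5, 0.6]
opening: 0.998
grasp_force: 0.0
```

Emit:
{"method": "send_rows", "body": {"commands": [[[0,0,0,0,0,0],[0,0,0,0,0,0],[0,0,0,0,0,0],[0,0,0,0,0,0],[0,0,0,0,0,0],[0,0,0,0,0,0],[0,0,0,0,0,0],[0,0,0,0,0,0]]], "jaw": 0}}

```text
time_s: 5.88
eef_pos: [0.498, -0.2282, 0.2936]
eef_rot: [0.0, -0.322, 0.947, -0.001]
wrist_force: [-0.4, -1.2, 5.2]
opening: 0.094
grasp_force: 58.6
```

```bash
python3 -c "
from h import *
go([.4982,-.2296,.138],2.226);print(status.get_obs()['q'])
c=imaging.camera('top')
print(proj(c,[.4982,-.2296,.146]))"
```

```text
t 5.88 grip [ 0.4982 -0.2283  0.1389] yaw_y 2.227 op 0.094 gf 58.6 F [-0.4 -1.2  5.2] shift units [ 0.03 -0.03  0.03]
 turn units [-0.012  0.002  0.01 ] shift after turn [ 0.03 -0.03  0.03]
[-6.46321223e-01  2.48044279e-01  1.76890128e+00 -1.36443328e-04
  1.12342763e+00 -2.87325194e+00]
[[432.13954381 292.91407624]]
```

Emit:
{"method": "send_rows", "body": {"commands": [[[-0.0065,0.102,0,0,0,0.7],[-0.0065,0.102,0,0,0,0.7],[-0.0065,0.102,0,0,0,0.7],[-0.0065,0.102,0,0,0,0.7],[-0.0065,0.102,0,0,0,0.7],[-0.0065,0.102,0,0,0,0.7],[-0.0065,0.102,0,0,0,0.7],[-0.0065,0.102,0,0,0,0.7]]]}}

```text
time_s: 6.6
eef_pos: [0.4902, -0.2058, 0.2936]
eef_rot: [0.001, -0.046, 0.999, -0.001]
wrist_force: [2.7, -3.3, 1.7]
opening: 0.092
grasp_force: 58.7
```

```bash
python3 -c "
from h import *
a=np.array([.533,-.203]);d=2.927
go([*(a+.044*np.array([np.cos(d),np.sin(d)])),.138],2.927+np.pi/2)
s=status.get_obs();p=np.array(s['eef_pos'])[:2]-a;print(np.hypot(*p),np.arctan2(p[1],p[0]))"
```

```text
t 6.6 grip [ 0.4906 -0.2062  0.1389] yaw_y 1.663 op 0.092 gf 58.7 F [ 2.7 -3.3  1.7] shift units [-0.02  0.42  0.03]
 turn units [-0.023  0.028  3.071] shift after turn [0.11 0.41 0.03]
0.04292762935241843 -3.075211230170232
```

Emit:
{"method": "send_rows", "body": {"commands": [[[-0.006,0.102,0,0,0,0.7],[-0.006,0.102,0,0,0,0.7],[-0.006,0.102,0,0,0,0.7],[-0.006,0.102,0,0,0,0.7],[0,0,0,0,0,0],[0,0,0,0,0,0]]]}}

```text
time_s: 7.1
eef_pos: [0.4912, -0.1935, 0.2936]
eef_rot: [0.002, 0.091, 0.996, -0.001]
wrist_force: [5.1, -1.6, 1.3]
opening: 0.094
grasp_force: 58.7
```

Emit:
{"method": "send_rows", "body": {"commands": [[[0,0,0,0,0,0],[0,0,0,0,0,0],[0,0,0,0,0,0],[0,0,0,0,0,0],[0,0,0,0,0,0],[0,0,0,0,0,0]]], "jaw": 1}}

```text
time_s: 7.6
eef_pos: [0.4903, -0.1929, 0.2926]
eef_rot: [-0.0, 0.092, 0.996, 0.0]
wrist_force: [0.7, 1.1, 0.2]
opening: 0.926
grasp_force: 0.0
```

Emit:
{"method": "send_rows", "body": {"commands": [[[0,0,-0.3,0,0,0],[0,0,-0.9,0,0,0],[0,0,-0.9,0,0,0],[0,0,-0.9,0,0,0],[0,0,-0.9,0,0,0],[0,1,0,0,0,0],[0,1,0,0,0,0],[0,1,0,0,0,0]]]}}

```text
time_s: 8.27
eef_pos: [0.5069, -0.1039, 0.4114]
eef_rot: [0.001, 0.093, 0.996, -0.0]
wrist_force: [1.5, 0.2, 0.0]
opening: 1.002
grasp_force: 0.0
```

Emit:
{"method": "send_rows", "body": {"commands": [[[0,1,0,0,0,0],[0,1,0,0,0,0],[0,1,0,0,0,0],[0,1,0,0,0,0],[0,1,0,0,0,0],[0,1,0,0,0,0]]]}}

```text
time_s: 8.77
eef_pos: [0.5397, 0.074, 0.4107]
eef_rot: [0.0, 0.092, 0.996, 0.0]
wrist_force: [-0.3, -0.6, 0.1]
opening: 1.004
grasp_force: 0.0
```

Run:
```python
from h import *
go([.505,.233,.25])
t=imaging.camera("top")
im=t["image"]; H,S,V=cv2.split(cv2.cvtColor(im,cv2.COLOR_BGR2HSV)); w=np.zeros((480,640),bool); w[230:320,370:450]=1
a=np.array([.533,-.203])
for n,m,z in(("red",((H<8)|(H>172))&(S>150)&(V>60),.110),("peg",(H>24)&(H<36)&(S>150)&(V>150),.146)):
    v,u=np.nonzero(m&w); 
    if len(u): p=world(t,[[u.mean(),v.mean()]],z=z)[0]; print(n,len(u),p,np.hypot(*(p[:2]-a)),np.arctan2(*(p[:2]-a)[::-1]))
s=imaging.camera("scene")["image"]
f=lambda i,x,y:cv2.resize(i[y:y+120,x:x+100],(400,480),interpolation=cv2.INTER_CUBIC)
cv2.imwrite("pics/b.png",np.hstack([f(im,360,210),f(s,330,140)]))
```

```text
t 8.77 grip [0.5398 0.074  0.256 ] yaw_y 1.387 op 1.004 gf 0.0 F [-0.3 -0.6  0.1] shift units [2.11 5.   0.2 ]
red 16 [ 0.47968305 -0.19137077  0.11      ] 0.054570470704490115 2.926840952996819
peg 19 [ 0.49061966 -0.19325667  0.146     ] 0.0434859275089674 2.9156171593135904
```

View pics/b.png

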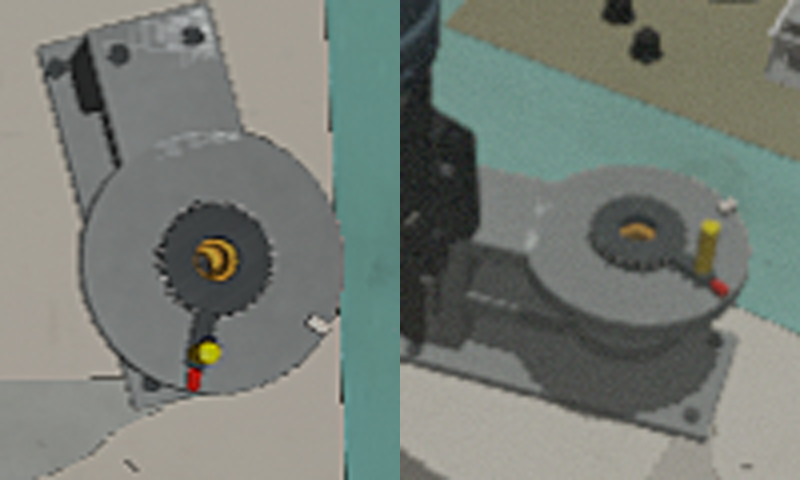

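The lever now points at the red mark (top crop about (196,375)), with peg and mark directions agreeing to 0.01 rad. Next is the rod.

Emit:
{"method": "send_rows", "body": {"commands": [[[0.35,0.83,0,0,0,0],[0.35,0.83,0,0,0,0],[0.35,0.83,0,0,0,0],[0.35,0.83,0,0,0,0],[0.35,0.83,0,0,0,0],[0.35,0.83,0,0,0,0],[0,0,0,0,0,0],[0,0,0,0,0,0]]]}}

```text
time_s: 9.53
eef_pos: [0.5048, 0.2314, 0.4103]
eef_rot: [0.0, 0.091, 0.996, -0.0]
wrist_force: [-0.3, -0.8, -0.3]
opening: 1.0
grasp_force: 0.0
```

Run:
```python
from h import *
go([.505,.2325,.152],1.387)
```

```text
t 9.53 grip [0.5048 0.2313 0.2556] yaw_y 1.389 op 1.0 gf 0.0 F [-0.3 -0.8 -0.3] shift units [0.   0.04 3.45]
 turn units [-0.003  0.004  0.024] shift after turn [0.   0.04 3.45]
```

Emit:
{"method": "send_rows", "body": {"commands": [[[0,0.04,0.9,0,0,0],[0,0,0.9,0,0,0],[0,0,0.9,0,0,0],[0,0,0.5,0,0,0],[0,0,0.25,0,0,0],[0,0,0,0,0,0]]]}}

```text
time_s: 10.03
eef_pos: [0.5051, 0.2306, 0.3046]
eef_rot: [-0.002, 0.092, 0.996, -0.001]
wrist_force: [0.0, 0.2, 0.5]
opening: 0.998
grasp_force: 0.0
```

Emit:
{"method": "send_rows", "body": {"commands": [[[0,0,0,0,0,0],[0,0,0,0,0,0],[0,0,0,0,0,0],[0,0,0,0,0,0],[0,0,0,0,0,0],[0,0,0,0,0,0],[0,0,0,0,0,0],[0,0,0,0,0,0]]], "jaw": 0}}

```text
time_s: 10.7
eef_pos: [0.5057, 0.2322, 0.3073]
eef_rot: [0.001, 0.092, 0.996, 0.0]
wrist_force: [-0.4, -0.2, 6.6]
opening: 0.266
grasp_force: 58.5
```

Run:
```python
from h import *
go([.505,.2325,.30],1.387)
```

```text
t 10.7 grip [0.5059 0.2322 0.1526] yaw_y 1.387 op 0.266 gf 58.5 F [-0.4 -0.2  6.6] shift units [ 0.02  0.01 -4.91]
 turn units [0.005 0.015 0.002] shift after turn [ 0.03  0.   -4.91]
```

Emit:
{"method": "send_rows", "body": {"commands": [[[0,0,-0.3,0,0,0],[0,0,-0.6,0,0,0],[0,0,-0.9,0,0,0],[0,0,-0.9,0,0,0],[0,0,-0.9,0,0,0],[0,0,-0.9,0,0,0],[0,0,-0.9,0,0,0],[0,0,-0.5,0,0,0]]]}}

```text
time_s: 11.37
eef_pos: [0.5053, 0.2321, 0.4871]
eef_rot: [0.002, 0.092, 0.996, 0.001]
wrist_force: [0.9, 0.2, -0.7]
opening: 0.263
grasp_force: 59.1
```

Run:
```python
from h import *
go([.533,-.203,.325],1.387)
c=imaging.camera("scene"); cv2.imwrite("pics/c.png",c["image"][200:440,180:400])
```

```text
t 11.37 grip [0.5059 0.2322 0.3324] yaw_y 1.387 op 0.263 gf 59.1 F [ 0.9  0.2 -0.7] shift units [ -3.54 -14.1    0.24]
 turn units [0.015 0.036 0.002] shift after turn [ -3.54 -14.1    0.25]
```

View pics/c.png

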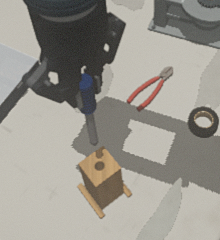

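The rod is clear of the block, upright in the jaws (head at crop (88,95), hole at (100,165)). I'm carrying it over the bracket.

Emit:
{"method": "send_rows", "body": {"commands": [[[-0.1,-0.4,0,0,0,0],[-0.2,-0.8,0,0,0,0],[-0.2,-0.8,0,0,0,0],[-0.2,-0.8,0,0,0,0],[-0.2,-0.8,0,0,0,0],[-0.2,-0.8,0,0,0,0],[-0.2,-0.8,0,0,0,0],[-0.2,-0.8,0,0,0,0]]]}}

```text
time_s: 12.08
eef_pos: [0.516, 0.045, 0.481]
eef_rot: [-0.002, 0.092, 0.996, -0.0]
wrist_force: [0.2, 0.6, -1.7]
opening: 0.265
grasp_force: 59.1
```

Emit:
{"method": "send_rows", "body": {"commands": [[[-0.2,-0.8,0,0,0,0],[-0.2,-0.8,0,0,0,0],[-0.2,-0.8,0,0,0,0],[-0.2,-0.8,0,0,0,0],[-0.2,-0.8,0,0,0,0],[-0.2,-0.8,0,0,0,0],[-0.2,-0.8,0,0,0,0],[-0.2,-0.8,0,0,0,0]]]}}

```text
time_s: 12.75
eef_pos: [0.5279, -0.1524, 0.4809]
eef_rot: [-0.002, 0.092, 0.996, 0.001]
wrist_force: [-0.1, -0.6, -0.7]
opening: 0.267
grasp_force: 59.1
```

Emit:
{"method": "send_rows", "body": {"commands": [[[-0.2,-0.8,0,0,0,0],[-0.2,-0.7,0,0,0,0],[-0.04,-0.2,0,0,0,0],[0,0,0,0,0,0],[0,0,0,0,0,0],[0,0,0,0,0,0]]]}}

```text
time_s: 13.25
eef_pos: [0.5322, -0.2025, 0.4825]
eef_rot: [-0.001, 0.091, 0.996, 0.001]
wrist_force: [0.1, 0.5, -1.9]
opening: 0.268
grasp_force: 59.2
```

Run:
```python
from h import *
np.set_printoptions(precision=4,suppress=True)
go([.533,-.203,.29],1.387)
for n in("top","scene"):
    c=imaging.camera(n); im=c["image"]; cv2.imwrite(f"pics/d_{n}.png",im)
    for r in models.regions_of(c,"rod")[:1]:
        m=r["region"]; p=cloud(c,m); print(n,r["confidence"],r["centre"],m.sum(),p.min(0),p.max(0))
        for z in np.arange(.18,.32,.02):
            q=p[abs(p[:,2]-z)<.01]
            if len(q)>5: print(round(z,3),len(q),np.median(q,0))
r=rot(); s=status.get_obs(); g=np.array(s["eef_pos"])
ax=r.apply([0,0,1]); print("axis",ax)
foot=g+ax*(.1547+.1475); print("foot pred",foot, proj(c,[foot,g+ax*.2,[.533,-.203,.114]]))
b=cv2.resize(im[110:230,330:430],(500,600),interpolation=cv2.INTER_CUBIC); cv2.imwrite("pics/d.png",b)
```

```text
t 13.25 grip [ 0.532  -0.2023  0.3278] yaw_y 1.388 op 0.268 gf 59.2 F [ 0.1  0.5 -1.9] shift units [-0.04 -0.02  1.26]
 turn units [ 0.01  -0.015  0.006] shift after turn [-0.04 -0.02  1.26]
top 0.4 [307.5, 273.7] 570 [ 0.5346 -0.0672 -0.0046] [0.5809 0.0593 0.0173]
scene 0.83 [398.0, 136.6] 478 [ 0.5184 -0.5536  0.0025] [ 0.6585 -0.1866  0.3484]
0.18 8 [ 0.5308 -0.1991  0.1864]
0.2 41 [ 0.5294 -0.1967  0.2009]
0.22 49 [ 0.5301 -0.1968  0.2193]
0.24 49 [ 0.5301 -0.1967  0.2392]
0.26 54 [ 0.5292 -0.1966  0.2595]
0.28 51 [ 0.5282 -0.1961  0.28  ]
0.3 108 [ 0.5255 -0.192   0.2992]
0.32 48 [ 0.5211 -0.1956  0.3218]
axis [ 0.0002 -0.     -1.    ]
foot pred [ 0.5325 -0.2023  0.1812] [[392.3645 173.5775]
 [398.5393 132.1387]
 [388.8    196.8744]]
```

View pics/d.png

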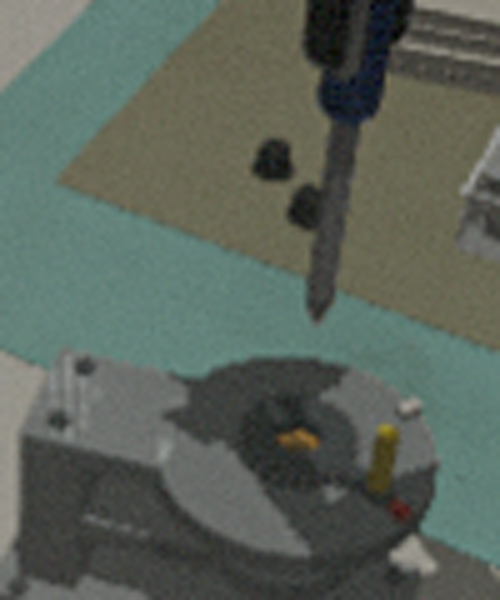

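The foot hangs over the collar bore (crop (317,320), bore at (297,438)), within about 1 px of the prediction. I'm descending with force checks.

Emit:
{"method": "send_rows", "body": {"commands": [[[-0.04,-0.01,0.5,0,0,0],[0,0,0.6,0,0,0],[0,0,0.6,0,0,0],[0,0,0.4,0,0,0],[0,0,0.15,0,0,0],[0,0,0.15,0,0,0],[0,0,0.15,0,0,0],[0,0,0,0,0,0]]]}}

```text
time_s: 14.12
eef_pos: [0.5336, -0.2037, 0.4067]
eef_rot: [-0.0, 0.092, 0.996, 0.0]
wrist_force: [-0.7, 1.0, -1.9]
opening: 0.264
grasp_force: 59.2
```

Run:
```python
from h import *
go([.533,-.2025,.1716],1.387); print(status.get_obs()["torque"])
```

```text
t 14.12 grip [ 0.5336 -0.2037  0.252 ] yaw_y 1.387 op 0.264 gf 59.2 F [-0.7  1.  -1.9] shift units [0.03 0.04 2.68]
 turn units [ 0.    -0.     0.001] shift after turn [0.03 0.04 2.68]
[ 0.04519025 -0.00083315  0.02137409]
```

Emit:
{"method": "send_rows", "body": {"commands": [[[0.02,0.03,0.05,0,0,0],[0,0,0.08,0,0,0],[0,0,0.08,0,0,0],[0,0,0.08,0,0,0],[0,0,0.08,0,0,0],[0,0,0.08,0,0,0],[0,0,0.08,0,0,0],[0,0,0,0,0,0]]]}}

```text
time_s: 14.78
eef_pos: [0.5331, -0.2029, 0.3903]
eef_rot: [-0.0, 0.092, 0.996, -0.0]
wrist_force: [0.6, -1.7, -2.1]
opening: 0.264
grasp_force: 59.2
```

Run:
```python
from h import *
go([.533,-.2025,.1716],1.387); print(status.get_obs()["torque"])
```

```text
t 14.78 grip [ 0.533  -0.2029  0.2356] yaw_y 1.387 op 0.264 gf 59.2 F [ 0.6 -1.7 -2.1] shift units [0.   0.01 2.13]
 turn units [-0.002 -0.004 -0.   ] shift after turn [0.   0.01 2.13]
[-0.34189693 -0.03769041 -0.05391374]
```

Emit:
{"method": "send_rows", "body": {"commands": [[[0,-0.02,0.1,0,0,0],[0,0,0.13,0,0,0],[0,0,0.13,0,0,0],[0,0,0.13,0,0,0],[0,0,0.13,0,0,0],[0,0,0.13,0,0,0],[0,0,0.1,0,0,0],[0,0,0,0,0,0]]]}}

```text
time_s: 15.45
eef_pos: [0.5329, -0.2033, 0.3644]
eef_rot: [-0.001, 0.092, 0.996, 0.0]
wrist_force: [0.2, 0.0, -2.2]
opening: 0.267
grasp_force: 59.2
```

Run:
```python
from h import *
go([.533,-.2025,.1716],1.387); print(status.get_obs()["torque"])
```

```text
t 15.45 grip [ 0.5327 -0.2032  0.2097] yaw_y 1.387 op 0.267 gf 59.2 F [ 0.2  0.  -2.2] shift units [-0.01  0.03  1.27]
 turn units [ 0.003 -0.011 -0.   ] shift after turn [-0.01  0.03  1.27]
[-0.0192178  -0.11592209  0.03123574]
```

Forces have vanished and the foot is at z 62 mm. I'll carry on through the lower bushing.

Emit:
{"method": "send_rows", "body": {"commands": [[[0,0,0.1,0,0,0],[0,0,0.12,0,0,0],[0,0,0.12,0,0,0],[0,0,0.12,0,0,0],[0,0,0.12,0,0,0],[0,0,0.12,0,0,0],[0,0,0,0,0,0]]]}}

```text
time_s: 16.03
eef_pos: [0.5328, -0.2033, 0.3434]
eef_rot: [-0.001, 0.092, 0.996, 0.0]
wrist_force: [0.8, -0.3, -2.4]
opening: 0.266
grasp_force: 59.2
```

Run:
```python
from h import *
go([.533,-.203,.1716],1.387); print(status.get_obs()["torque"])
```

```text
t 16.03 grip [ 0.5327 -0.2032  0.1887] yaw_y 1.387 op 0.266 gf 59.2 F [ 0.8 -0.3 -2.4] shift units [-0.01  0.01  0.57]
 turn units [ 0.003 -0.011 -0.   ] shift after turn [-0.01  0.01  0.57]
[-0.11908304 -0.04598246 -0.0238099 ]
```

Emit:
{"method": "send_rows", "body": {"commands": [[[-0.01,0,0.1,0,0,0],[0,0,0.12,0,0,0],[0,0,0.12,0,0,0],[0,0,0.12,0,0,0],[0,0,0.1,0,0,0],[0,0,0,0,0,0],[0,0,0,0,0,0],[0,0,0,0,0,0]]]}}

```text
time_s: 16.7
eef_pos: [0.5334, -0.2035, 0.3277]
eef_rot: [0.0, 0.092, 0.996, -0.0]
wrist_force: [1.1, 0.6, -1.9]
opening: 0.265
grasp_force: 59.2
```

Run:
```python
from h import *
go([.533,-.203,.1716],1.387); print(status.get_obs()["torque"])
t=imaging.camera("top"); im=t["image"]
c=imaging.camera("scene"); s=c["image"]
P=[[.5275,-.1925,z] for z in(.129,.114)]; print(proj(c,P))
H,S,V=cv2.split(cv2.cvtColor(s,cv2.COLOR_BGR2HSV)); w=np.zeros((480,640),bool); w[170:230,380:440]=1
v,u=np.nonzero((H>24)&(H<36)&(S>150)&(V>100)&w); a=np.array([.533,-.203])
for z in(.146,):
  k=v<=v.min()+2; p=world(c,[[u[k].mean(),v[k].mean()]],z=z)[0]; print("peg",p,np.arctan2(*(p[:2]-a)[::-1]))
f=lambda i,x,y:cv2.resize(i[y:y+120,x:x+100],(400,480),interpolation=cv2.INTER_CUBIC)
cv2.imwrite("pics/e.png",np.hstack([f(im,360,210),f(s,340,150)]))
```

```text
t 16.7 grip [ 0.5334 -0.2035  0.173 ] yaw_y 1.387 op 0.265 gf 59.2 F [ 1.1  0.6 -1.9] shift units [0.02 0.01 0.05]
 turn units [-0.     0.001 -0.   ] shift after turn [0.02 0.01 0.05]
[ 0.01742653  0.0119018  -0.03090303]
[[389.59231634 195.71740559]
 [388.83135292 200.7497929 ]]
peg [ 0.49133093 -0.19389127  0.146     ] 2.926381045958737
```

View pics/e.png

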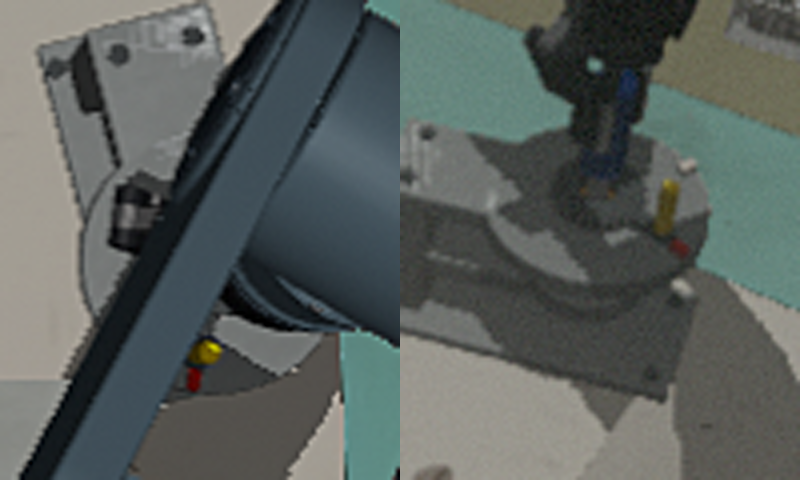

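The head underside sits at crop row 182 (image row about 195.5; predicted 195.7), and the lever is still on red. I'll trim by about 1.2 mm and settle.

Emit:
{"method": "send_rows", "body": {"commands": [[[0,0,0.04,0,0,0],[0,0,0,0,0,0],[0,0,0,0,0,0],[0,0,0,0,0,0],[0,0,0,0,0,0],[0,0,0,0,0,0],[0,0,0,0,0,0]]]}}

```text
time_s: 17.38
eef_pos: [0.5333, -0.2034, 0.3264]
eef_rot: [0.0, 0.092, 0.996, 0.0]
wrist_force: [0.1, -0.3, -0.6]
opening: 0.27
grasp_force: 59.2
```

Run:
```python
from h import *
go([.533,-.203,.1716],1.387); print(ctrl.hand_in())
```

```text
t 17.38 grip [ 0.5333 -0.2034  0.1717] yaw_y 1.387 op 0.27 gf 59.2 F [ 0.1 -0.3 -0.6] shift units [0.01 0.01 0.  ]
 turn units [ 0.  0. -0.] shift after turn [0.01 0.01 0.  ]
the job is handed in; nothing more can be done
None
```

Handed in at about 17 s: the collar is on its red mark, and the rod is through both bushings, held by its head with a gap I work out as about 15 mm; the foot is under the plate and was not seen directly.

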